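Hang the spice cabinet's door back on its lift-off hinges

TASK

The washed door of the little open spice cabinet stands drying in the white peg stand, next to a plain breakfast board. Take the door, lower (do not drop) its two hinge knuckles onto the cabinet's two upright hinge pins at once until it is fully seated on both, and let go of it; leave the board standing in the stand.

Things in the scene. Friction and masses are not known exactly. Their poses are not given: they have to be found in the camera images.
- door: Cabinet door, 0.25 kg, upright in the white peg stand: tan wood panel with knob and, beyond one edge, two steel hinge knuckles. Origin: knuckles' axis, underside of lower one. z up, x to the free edge. Panel: x 31 to 141, y -6 to 6, z -12 to 138 (grip its top edge). Knuckles: tubes from z 0 and z 104, 26 high, 38 across; bore 32 wide at the underside, 19 from 17 up. May hang at any angle.
- cabinet: Fixed tan wood spice cabinet, open front, 112 wide, 70 deep, 190 high, two jars inside; steel brackets on its left side carry two upright hinge pins, one straight above the other. Origin: on the worktop below the pins, on their axis. z up; x from open front to back; y left. Carcass: x 8 to 78, y -142 to -30. Shut, the door's x axis points along -y here; square open, along -x.
- lower_seat (a point): Centre of the flat round steel seat (38 across, its top 40 above the worktop) from which the lower hinge pin rises; the upper seat is 104 higher on the same upright axis. Each pin: polished, 10 thick, 38 long, tapered over the top 18 to a blunt tip 4 thick. When the door is home its knuckles rest on both seats and the door's origin is at this point. The loose fit lets it sag up to 6 degrees.
- board: Plain breakfast board, same wood and size as the door's panel (110 x 12 x 150 high) but no knuckles or knob, upright in the stand's other slot, parallel to the door, 80 away middle to middle. It fills x 31 to 141, y -6 to 6, z -12 to 138 about its origin. The stand's slots hold the lowest 35 of door and board; either may be in either slot. The board stays.

How it is judged:
At the end, for the whole second after the job is handed in: The door hangs on both pins: its origin within 12 mm sideways and 6 mm in height of the lower seat, upright within 0.17 rad, released and at rest; the board still stands in its slot, within 30 mm of where it was and upright within 0.17 rad (horizontal distance between door and lower_seat below 0.012 m and z of door in the frame of lower_seat between -0.006 and 0.006 m and angle between each of door, board's own z axis and vertical below 0.17 rad and linear speed of door below 0.03 m/s and distance of board from where it was at the start of the episode below 0.03 m); the robot touches nothing.
It fails at once if the door is dropped onto its pins from their tips (faster than 0.75 m/s with the pins in the knuckles) (horizontal distance between door and lower_seat below 0.015 m and z of door in the frame of lower_seat below 0.036 m and linear speed of door above 0.75 m/s).
It fails at once if the board is pulled out of the stand or knocked over (distance of board from where it was at the start of the episode above 0.06 m or angle between board's own z axis and vertical above 0.5 rad).
It also fails if it takes over 35 s, if anything falls off the work surface, if the arm or the gripper's body presses on something with over 40 N, if the wrist force passes 120 N, or if a joint passes its speed limit or range.

ROBOT

A 6-joint arm with a two-finger parallel gripper is mounted at the origin on a cart in front of the work surface, level with it; the furniture and walls round the work are solid. World frame = base frame: x ahead of the robot, y to its left, z up, the work surface at z = 0. Lengths are in m, angles in rad, forces in N, time in s.
With the tool pointing down it reaches from about 0.375 to 0.975 m from the base axis. Payload 3.8 kg.
Tool frame: the origin (TCP) lies on the mounting face of the last link; the fingertips stand 173 mm ahead of it and the grasp point (between the pads) lies 155 mm ahead of it (bot.hold_point_z is the distance from the TCP to the grasp point, in m); z points along the fingers, y is the line along which they close (so a half turn about z gives the same grasp; the last joint's range is limited). The gripper opens to 85 mm and grips with 20 to 120 N. Pads are 22 mm wide; open, the fingers measure 114 mm over their backs; the gripper's body (76 mm by 85 mm) begins 54 mm behind the grasp point. The pads swing forward as they close: fully open they stand 13 mm farther back than shut.
Start: joints at [1.161, 0.264, 1.604, -0, 1.274, -0.037], TCP at [0.246, 0.629, 0.405] pointing down, gripper open.
Joint ranges: [-2.63, 2.63], [-0.94, 2.18], [0.31, 2.57], [-1.31, 4.45], [0, 2.66], [-2.55, 2.55]. Speed limits (rad/s): [2.57, 2.57, 3.14, 3.14, 3.14, 3.14].

INTERFACE

Orientations are given as a rotation vector (axis times angle).
In Python, from workcell import bot, optics gives the robot as it stands.
- The arm moves only by the shell command python3 -m jog 'ROWS' [OPENING] [FORCE]. ROWS is JSON, a list of rows, each an object of numbers: "dx", "dy", "dz": the shift along the tool's x, y, z in mm; "ax", "ay", "az": the turn, a rotation vector about the tool's x, y, z in degrees. A call has 1 to 20 rows; each row shifts and turns the commanded pose from where the row before left it, along the tool's axes as they then stand; what a row does not reach is not made up. A row lasts 1/12 s, in which the tool goes at most 41.7 mm and 7.16 degrees, less where a joint would pass 70% of its speed; a pose out of reach is approached as far as the arm can. A call with a gripper value outside its range is refused whole. OPENING is the opening, from 0 (shut) to 1 (fully open), set as the call begins (- or left out, the last holds). The fingers move at their own pace and stop on an object; FORCE is the grip in N (left out, the last holds). Time passes only in rows, so rows that do not move let the fingers close. It gives the time, the measured TCP pose, the force, the opening and the grip force at its end, in the units of the state.
- bot.read_state(): the state, without advancing time (a new reading comes with each control period).
- optics.read_camera(name): name is "scene" or "top"; returns a dict with "img" (400x640x3 uint8, red, green, blue), "vertical_fov" (degrees; the focal length in pixels is half the picture's height over the tangent of half this angle, whatever the lens; pixels are square), "cx", "cy" (the principal point, pixels), "R" (3x3) and "t" (3): a world point X has camera coordinates R X + t. Camera axes: x right, y down, z forward; pixel columns grow to the right and rows downward; lengths in m; the calibration is good to about 2 mm. A picture is of the moment at which its call begins. There is no depth.
- bot.finish_job(): hands the job in; it is judged then, once.
The state is a dict: "time": time; "q": joint angles; "joint_vel": joint speeds; "joint_torque": joint torques, N m; "tool_pos": TCP position; "tcp_rot": TCP orientation; "wrist_force": force on the tool from outside, world axes, zero at the start; "torque": the same for the moment, N m; "width": opening from 0.0 (shut) to 1.0 (fully open); "grip_force": force on a finger pad.
Only numpy, scipy, OpenCV 4.12 (cv2) and the standard library are available. Lean on these libraries where they do the work, as an engineer would, in place of code of your own. Each camera call takes 0.05 s, during which the arm holds its last target. There are 200 camera calls.

## Working session

There is one attempt and no reset: what is moved stays moved. The work goes in short steps, Python scripts to look and compute and a shell command to move; the robot and the scene stay as the last step left them, time stands still between calls to the robot, and variables do not carry over. Pictures are saved under pics/ and viewed, at most 10 in all, crops included, and the job is handed in when it is done.

```bash
mkdir -p pics; ls; python3 - <<'E'
from workcell import bot, optics
import cv2, numpy as np
for n in ("scene","top"):
    c=optics.read_camera(n); cv2.imwrite(f"pics/{n}0.png",c["img"][:,:,::-1])
    np.savez(f"{n}0.npz",**c)
    print(n,c["vertical_fov"],c["cx"],c["cy"],np.round(c["R"],4).tolist(),c["t"])
s=bot.read_state(); print(s)
E
```

```text
pics
scene 53.337293180797786 314.16305210808093 203.5882182446089 [[-0.9869, 0.1602, -0.0175], [0.0881, 0.4458, -0.8908], [-0.1349, -0.8807, -0.4541]] [ 0.43877925 -0.03771528  1.04568773]
top 55.42097213429005 324.59707272597814 206.30125021995494 [[0.0221, -0.9991, 0.0355], [-0.9828, -0.0283, -0.1825], [0.1833, -0.0308, -0.9826]] [0.11018131 0.4696257  0.83587496]
{'time': 0.1, 'q': array([ 1.16108378e+00,  2.64677783e-01,  1.60523338e+00,  3.93493889e-05,
        1.27372175e+00, -3.69226144e-02]), 'joint_vel': array([-2.85515478e-04, -6.43585808e-04, -3.16304202e-03, -1.77354048e-03,
        7.08850252e-06,  6.43588584e-04]), 'joint_torque': array([ 3.69560594e-04, -5.16706789e+01, -3.68591952e+01, -7.92449873e-05,
        6.28178066e-03, -2.32747645e-06]), 'tool_pos': array([0.24573126, 0.62834863, 0.40348839]), 'tcp_rot': array([-0.58211916, -3.08669122,  0.00311169]), 'wrist_force': array([0.17934546, 0.89948577, 0.25070259]), 'torque': array([-0.00360009,  0.00038092, -0.01209287]), 'grip_force': 0.0, 'width': 0.9994260406498564}
```

View pics/scene0.png

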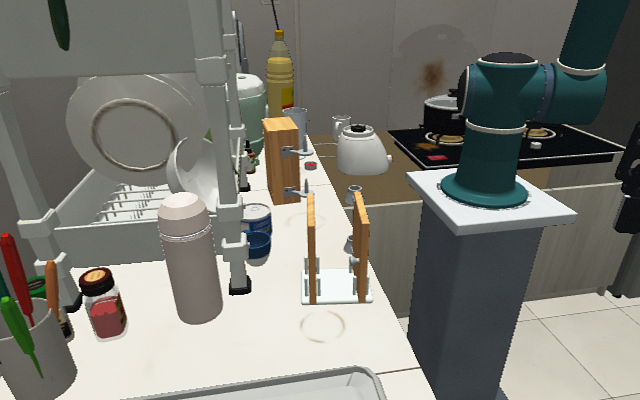

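View pics/top0.png

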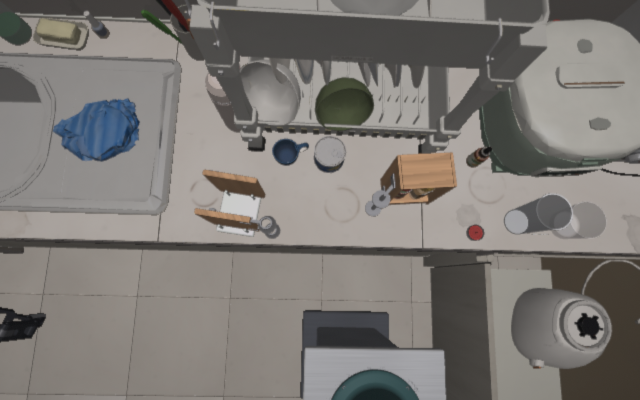

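The scene view shows the stand at about (335,285) with two panels and the cabinet at (283,160). In the top view the stand is at (237,205). The door is the panel nearer the robot, with its knuckles at (268,226), and the hinge seats are at (377,204). I'll zoom in on both.

```bash
python3 - <<'E'
import cv2
a=cv2.imread("pics/scene0.png");b=cv2.imread("pics/top0.png")
f=lambda i,x,y,w,h,k:cv2.resize(i[y:y+h,x:x+w],None,fx=k,fy=k,interpolation=cv2.INTER_CUBIC)
cv2.imwrite("pics/sc1.png",f(a,250,110,130,200,3)) 
cv2.imwrite("pics/tc1.png",f(b,185,140,290,110,2.75))
E
```

```text
(no output)
```

View pics/sc1.png

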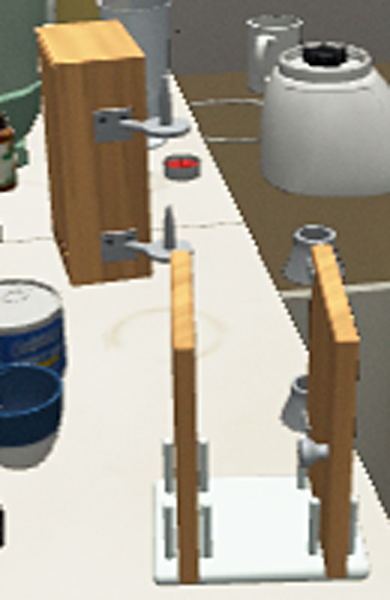

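View pics/tc1.png

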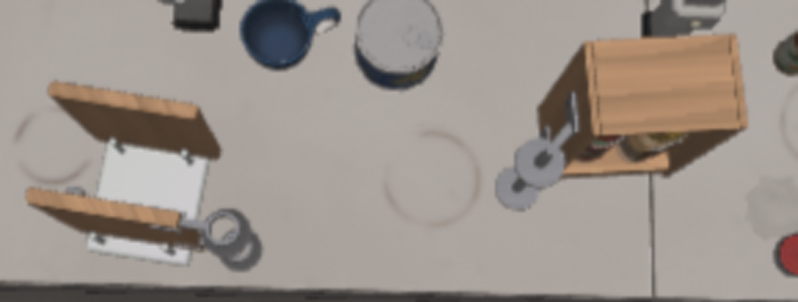

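```bash
cat > h.py <<'E'
import numpy as np
class Cam:
    def __init__(s,c):
        s.R=np.array(c["R"]);s.t=np.array(c["t"]);s.im=np.array(c["img"])
        s.f=200/np.tan(np.radians(float(c["vertical_fov"]))/2);s.cx=float(c["cx"]);s.cy=float(c["cy"])
        s.C=-s.R.T@s.t
    def ray(s,p): 
        d=s.R.T@np.array([(p[0]-s.cx)/s.f,(p[1]-s.cy)/s.f,1]);return d/np.linalg.norm(d)
    def at(s,p,z): d=s.ray(p);return s.C+d*(z-s.C[2])/d[2]
    def proj(s,X): x=s.R@np.array(X)+s.t;return np.array([s.cx,s.cy])+s.f*x[:2]/x[2]
def tri(a,p,b,q):
    d,e=a.ray(p),b.ray(q);k=np.linalg.lstsq(np.c_[d,-e],b.C-a.C,rcond=None)[0]
    P,Q=a.C+k[0]*d,b.C+k[1]*e;return (P+Q)/2,np.linalg.norm(P-Q)
E
python3 - <<'E'
import numpy as np,cv2
from h import *
np.set_printoptions(precision=4,suppress=True)
S=Cam(np.load("scene0.npz"));T=Cam(np.load("top0.npz"));print("cams",S.C,T.C)
s=lambda x,y:((x+.5)/3-.5+250,(y+.5)/3-.5+110); t=lambda x,y:((x+.5)/2.75-.5+185,(y+.5)/2.75-.5+140)
for n,a,b in [("door free",s(345,342),t(26.5,197)),("door hinge",s(320,248),t(181,219)),("board free",s(184,348),t(50,88)),("board hinge",s(180,252),t(196,110)),
  ("up knuckle top",s(315,232),t(224,228)),("upper seat",s(168,126),t(540,162)),("lower seat",s(168,249),t(517,188))]:
    print(n,*tri(S,a,T,b))
print("seats on planes",T.at(t(540,162),.144),T.at(t(517,188),.04))
h=cv2.cvtColor(T.im,cv2.COLOR_RGB2HSV)
def comp(m,x,y):
    n,l,st,c=cv2.connectedComponentsWithStats(m.astype(np.uint8));l0=l[int(y),int(x)];return l==l0,st[l0]
for nm,p in [("door",t(100,207)),("board",t(120,98))]:
    x,y=map(int,map(round,p));print(nm,h[y-4:y+7,x].tolist())
for nm,p in [("us",t(527,162)),("ls",t(517,200)),("table",t(480,240)),("knuckle",t(224,228))]:
    x,y=map(int,map(round,p));print(nm,h[y-1:y+2,x-7:x+8,2].tolist(),h[y,x].tolist())
E
```

```text
cams [0.5775 0.8674 0.4489] [0.3059 0.1491 0.9031]
door free [0.4283 0.3811 0.1578] 0.0015090672841386358
door hinge [0.414  0.2714 0.1562] 0.002052410751724682
board free [0.5076 0.3713 0.1579] 0.0016700273086688584
board hinge [0.4938 0.2648 0.1582] 0.0026523140138067147
up knuckle top [0.4089 0.2409 0.152 ] 0.001981994261501112
upper seat [0.4653 0.0103 0.1424] 0.00385131520811467
lower seat [0.4663 0.0103 0.0384] 3.2790059334860345e-05
seats on planes [0.4669 0.0101 0.144 ] [0.466  0.0106 0.04  ]
door [[15, 11, 188], [14, 63, 163], [14, 99, 178], [14, 101, 179], [14, 101, 181], [13, 102, 180], [14, 103, 164], [14, 104, 108], [14, 98, 83], [14, 102, 80], [14, 102, 80]]
board [[15, 18, 173], [13, 24, 168], [13, 63, 157], [13, 99, 177], [13, 101, 182], [14, 101, 184], [14, 103, 181], [14, 103, 156], [13, 103, 94], [14, 99, 80], [14, 100, 79]]
us [[172, 172, 167, 128, 139, 143, 143, 143, 142, 138, 95, 70, 69, 70, 73], [171, 170, 164, 127, 138, 142, 142, 143, 143, 138, 95, 71, 69, 71, 82], [165, 163, 151, 122, 137, 142, 142, 142, 142, 139, 117, 92, 83, 88, 112]] [120, 7, 143]
ls [[136, 143, 144, 144, 145, 144, 143, 144, 145, 145, 145, 145, 145, 146, 154], [134, 138, 145, 146, 146, 146, 146, 146, 146, 146, 147, 146, 145, 145, 163], [151, 133, 138, 144, 146, 146, 145, 146, 146, 145, 145, 144, 146, 149, 167]] [128, 7, 146]
table [[172, 172, 171, 172, 172, 172, 172, 172, 172, 172, 172, 172, 172, 171, 172], [172, 171, 172, 172, 172, 172, 172, 172, 172, 172, 172, 172, 172, 172, 172], [172, 172, 171, 171, 172, 171, 172, 172, 172, 172, 172, 172, 172, 171, 172]] [14, 19, 172]
knuckle [[139, 138, 105, 157, 169, 170, 169, 169, 168, 166, 160, 150, 136, 95, 84], [119, 134, 106, 159, 169, 169, 169, 168, 163, 153, 133, 136, 134, 91, 82], [100, 130, 108, 159, 169, 169, 169, 162, 142, 120, 119, 127, 126, 93, 84]] [14, 20, 168]
```

The points check out:
- The panel is 111 mm long and the two panels are 80 mm apart.
- The panel tops are at z≈0.158.
- Both seats lie on one vertical axis at (0.466, 0.0104).

So the door's origin is about (0.410, 0.241, 0.0195), with its x axis at 82.6°. I'll carry the door at this yaw, so it only needs shifting. Next I work out the approach.

```bash
cat >> h.py <<'E'
from scipy.spatial.transform import Rotation as Ro
def plan(pos,yaw):  # yaw of tool y axis, tool down; prints shift now in mm (tool axes), then turn deg
    from workcell import bot
    s=bot.read_state();R=Ro.from_rotvec(s["tcp_rot"])
    y=np.array([np.cos(yaw),np.sin(yaw),0]);z=np.array([0,0,-1.]);G=Ro.from_matrix(np.c_[np.cross(y,z),y,z])
    d=np.array(pos)-s["tool_pos"]
    print("t",round(s["time"],2),"pos",s["tool_pos"].round(4),"q",s["q"].round(2),"F",s["wrist_force"].round(1),"w",round(s["width"],3))
    print("shift",(R.inv().apply(d)*1e3).round(1),"turn",np.degrees((R.inv()*G).as_rotvec()).round(2),"shift in goal axes",(G.inv().apply(d)*1e3).round(1))
E
python3 -c "
from h import *
plan([.4203,.3200,.380],np.radians(-7.4))"
```

```text
t 0.1 pos [0.2457 0.6283 0.4035] q [ 1.16  0.26  1.61  0.    1.27 -0.04] F [0.2 0.9 0.3] w 0.999
shift [-274.9 -223.5   23.9] turn [-1.000e-01  7.000e-02  7.604e+01] shift in goal axes [-283.3  212.8   23.5]
```

```bash
r='{"dx":-27.5,"dy":-22.3,"dz":2.4}'; python3 -m jog '[{"dx":-27.5,"dy":-22.3,"dz":2.4},{"dx":-27.5,"dy":-22.3,"dz":2.4},{"dx":-27.5,"dy":-22.3,"dz":2.4},{"dx":-27.5,"dy":-22.3,"dz":2.4},{"dx":-27.5,"dy":-22.3,"dz":2.4},{"dx":-27.5,"dy":-22.3,"dz":2.4},{"dx":-27.5,"dy":-22.3,"dz":2.4},{"dx":-27.5,"dy":-22.3,"dz":2.4},{"dx":-27.5,"dy":-22.3,"dz":2.4},{"dx":-27.5,"dy":-22.3,"dz":2.4}]' 0.55 50
python3 -m jog '[{"az":6.34},{"az":6.34},{"az":6.34},{"az":6.34},{"az":6.34},{"az":6.34},{"az":6.34},{"az":6.34},{"az":6.34},{"az":6.34},{"az":6.34},{"az":6.3},{"dz":0},{"dz":0}]'
python3 -c "
from h import *
plan([.4203,.3200,.1465+.155],np.radians(-7.4))"
```

```text
t 0.1 pos [0.2457 0.6283 0.4035] q [ 1.16  0.26  1.61  0.    1.27 -0.04] F [0.2 0.9 0.3] w 0.999
shift [-274.9 -223.4  102.4] turn [-1.000e-01  7.000e-02  7.604e+01] shift in goal axes [-283.3  212.8  102. ]invalid input
invalid input
```

```bash
python3 -m jog '[{"dx":-27.5,"dy":-22.3,"dz":2.4,"ax":0,"ay":0,"az":0}]' 0.55 50; python3 -m jog --help
```

```text
time: 0.18
tool_pos: [0.2612, 0.6009, 0.4018]
tcp_rot: [-0.576, -3.086, -0.004]
wrist_force: [0.4, -0.1, 0.8]
width: 0.884
grip_force: 0.0invalid input: not JSON, or not a number
```

```bash
python3 -m jog '[{"dx":-27.5,"dy":-22.3,"dz":2.4},{"dx":-27.5,"dy":-22.3,"dz":2.4},{"dx":-27.5,"dy":-22.3,"dz":2.4},{"dx":-27.5,"dy":-22.3,"dz":2.4},{"dx":-27.5,"dy":-22.3,"dz":2.4},{"dx":-27.5,"dy":-22.3,"dz":2.4},{"dx":-27.5,"dy":-22.3,"dz":2.4},{"dx":-27.5,"dy":-22.3,"dz":2.4},{"dx":-27.5,"dy":-22.3,"dz":2.4}]'
```

```text
invalid input
```

```bash
python3 -m jog '[{"az":6.34},{"az":6.34},{"az":6.34},{"az":6.34},{"az":6.34},{"az":6.34},{"az":6.34},{"az":6.34},{"az":6.34},{"az":6.34},{"az":6.34},{"az":6.3},{"dz":0},{"dz":0}]'
python3 -c "
from h import *
plan([.4203,.3200,.1465+.155],np.radians(-7.4))"
```

```text
t 0.18 pos [0.2612 0.6009 0.4018] q [ 1.12  0.23  1.65  0.    1.26 -0.08] F [ 0.4 -0.1  0.8] w 0.884
shift [-249.9 -204.8   99.2] turn [ 1.000e-02 -2.100e-01  7.625e+01] shift in goal axes [-258.   193.9  100.3]invalid input
```

All six keys are needed in every row.

```bash
python3 -m jog '[{"dx":-27.5,"dy":-22.3,"dz":2.4,"ax":0,"ay":0,"az":0},{"dx":-27.5,"dy":-22.3,"dz":2.4,"ax":0,"ay":0,"az":0},{"dx":-27.5,"dy":-22.3,"dz":2.4,"ax":0,"ay":0,"az":0},{"dx":-27.5,"dy":-22.3,"dz":2.4,"ax":0,"ay":0,"az":0},{"dx":-27.5,"dy":-22.3,"dz":2.4,"ax":0,"ay":0,"az":0},{"dx":-27.5,"dy":-22.3,"dz":2.4,"ax":0,"ay":0,"az":0},{"dx":-27.5,"dy":-22.3,"dz":2.4,"ax":0,"ay":0,"az":0},{"dx":-27.5,"dy":-22.3,"dz":2.4,"ax":0,"ay":0,"az":0},{"dx":-27.5,"dy":-22.3,"dz":2.4,"ax":0,"ay":0,"az":0}]'
```

```text
time: 0.93
tool_pos: [0.421, 0.3191, 0.3801]
tcp_rot: [-0.582, -3.087, 0.001]
wrist_force: [0.6, -0.4, -0.2]
width: 0.552
grip_force: 0.0
```

```bash
python3 -m jog '[{"dx":0,"dy":0,"dz":0,"ax":0,"ay":0,"az":6.34},{"dx":0,"dy":0,"dz":0,"ax":0,"ay":0,"az":6.34},{"dx":0,"dy":0,"dz":0,"ax":0,"ay":0,"az":6.34},{"dx":0,"dy":0,"dz":0,"ax":0,"ay":0,"az":6.34},{"dx":0,"dy":0,"dz":0,"ax":0,"ay":0,"az":6.34},{"dx":0,"dy":0,"dz":0,"ax":0,"ay":0,"az":6.34},{"dx":0,"dy":0,"dz":0,"ax":0,"ay":0,"az":6.34},{"dx":0,"dy":0,"dz":0,"ax":0,"ay":0,"az":6.34},{"dx":0,"dy":0,"dz":0,"ax":0,"ay":0,"az":6.34},{"dx":0,"dy":0,"dz":0,"ax":0,"ay":0,"az":6.34},{"dx":0,"dy":0,"dz":0,"ax":0,"ay":0,"az":6.34},{"dx":0,"dy":0,"dz":0,"ax":0,"ay":0,"az":6.3},{"dx":0,"dy":0,"dz":0,"ax":0,"ay":0,"az":0}]'
python3 -c "
from h import *
plan([.4203,.3200,.1465+.155],np.radians(-7.4))"
```

```text
time: 2.02
tool_pos: [0.4205, 0.3206, 0.3802]
tcp_rot: [-2.363, -2.07, 0.002]
wrist_force: [0.2, -0.2, -0.4]
width: 0.55
grip_force: 0.0
t 2.02 pos [0.4205 0.3206 0.3802] q [ 0.6   0.    1.94 -0.    1.2   0.74] F [ 0.2 -0.2 -0.4] w 0.55
shift [-0.6 -0.1 78.7] turn [-0.04  0.04 -0.15] shift in goal axes [-0.7 -0.1 78.7]
```

```bash
python3 -m jog '[{"dx":0,"dy":0,"dz":15,"ax":0,"ay":0,"az":0},{"dx":0,"dy":0,"dz":15,"ax":0,"ay":0,"az":0},{"dx":0,"dy":0,"dz":15,"ax":0,"ay":0,"az":0},{"dx":0,"dy":0,"dz":12,"ax":0,"ay":0,"az":0},{"dx":0,"dy":0,"dz":12,"ax":0,"ay":0,"az":0},{"dx":0,"dy":0,"dz":9.5,"ax":0,"ay":0,"az":0},{"dx":0,"dy":0,"dz":0,"ax":0,"ay":0,"az":0}]'
```

```text
time: 2.6
tool_pos: [0.4199, 0.3202, 0.2996]
tcp_rot: [-2.359, -2.074, 0.007]
wrist_force: [-0.3, 0.4, -0.5]
width: 0.553
grip_force: 0.0
```

```bash
python3 -m jog '[{"dx":0,"dy":0,"dz":0,"ax":0,"ay":0,"az":0},{"dx":0,"dy":0,"dz":0,"ax":0,"ay":0,"az":0},{"dx":0,"dy":0,"dz":0,"ax":0,"ay":0,"az":0},{"dx":0,"dy":0,"dz":0,"ax":0,"ay":0,"az":0},{"dx":0,"dy":0,"dz":0,"ax":0,"ay":0,"az":0},{"dx":0,"dy":0,"dz":0,"ax":0,"ay":0,"az":0},{"dx":0,"dy":0,"dz":0,"ax":0,"ay":0,"az":0},{"dx":0,"dy":0,"dz":0,"ax":0,"ay":0,"az":0}]' 0 60
```

```text
time: 3.27
tool_pos: [0.4212, 0.3211, 0.3033]
tcp_rot: [2.36, 2.073, 0.004]
wrist_force: [0.4, 0.2, 5.6]
width: 0.132
grip_force: 59.7
```

```bash
python3 -m jog '[{"dx":0,"dy":0,"dz":-3,"ax":0,"ay":0,"az":0},{"dx":0,"dy":0,"dz":-6,"ax":0,"ay":0,"az":0},{"dx":0,"dy":0,"dz":-9,"ax":0,"ay":0,"az":0},{"dx":0,"dy":0,"dz":-12,"ax":0,"ay":0,"az":0},{"dx":0,"dy":0,"dz":-12,"ax":0,"ay":0,"az":0},{"dx":0,"dy":0,"dz":-12,"ax":0,"ay":0,"az":0},{"dx":0,"dy":0,"dz":-12,"ax":0,"ay":0,"az":0},{"dx":0,"dy":0,"dz":-12,"ax":0,"ay":0,"az":0},{"dx":0,"dy":0,"dz":-8,"ax":0,"ay":0,"az":0},{"dx":0,"dy":0,"dz":-4,"ax":0,"ay":0,"az":0},{"dx":0,"dy":0,"dz":0,"ax":0,"ay":0,"az":0},{"dx":0,"dy":0,"dz":0,"ax":0,"ay":0,"az":0}]'
python3 - <<'E'
from workcell import optics
from h import *
import cv2
plan([.4203,.3200,.3015+.09],np.radians(-7.4))
f=lambda i,x,y,w,h,k:cv2.resize(i[y:y+h,x:x+w],None,fx=k,fy=k,interpolation=cv2.INTER_CUBIC)
o=[]
for n,w in(("scene",(300,130,120,190)),("top",(170,160,170,95))):
    c=optics.read_camera(n);np.savez(n+"1.npz",**c);cv2.imwrite(f"pics/{n}1.png",f(c["img"][:,:,::-1].copy(),*w,3))
E
```

```text
time: 4.27
tool_pos: [0.4206, 0.3207, 0.3921]
tcp_rot: [-2.36, -2.073, 0.0]
wrist_force: [-0.2, 0.1, -3.9]
width: 0.13
grip_force: 58.6
t 4.27 pos [0.4206 0.3207 0.3921] q [ 0.6  -0.    1.93  0.    1.22  0.73] F [-0.2  0.1 -3.9] w 0.13
shift [-0.8 -0.2  0.6] turn [-0.01  0.    0.  ] shift in goal axes [-0.8 -0.2  0.6]
```

View pics/scene1.png

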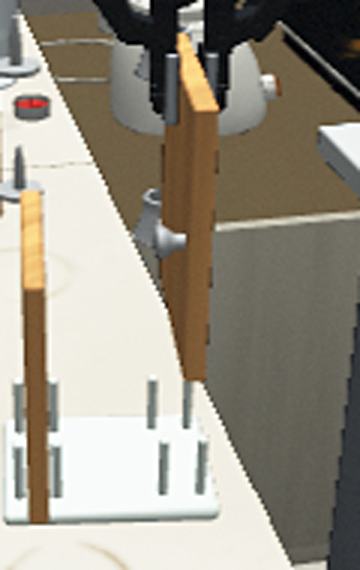

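View pics/top1.png

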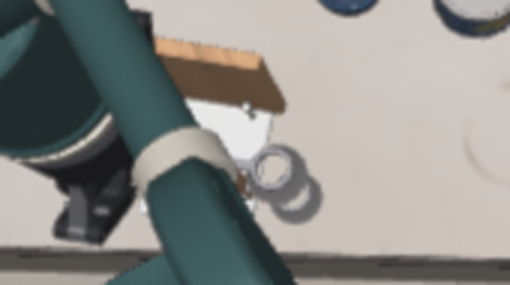

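The door is lifted in the gripper and the board hasn't moved. The upper knuckle ring is at crop (271,168) in the top view, and the top of the lower knuckle is at crop (152,197) in the scene view. I'll compare these with the predicted positions to find any tilt or slip.

```bash
cat > chk.py <<'E'
from h import *
np.set_printoptions(precision=4,suppress=True)
S=Cam(np.load("scene1.npz"));T=Cam(np.load("top1.npz"))
s=lambda x,y:np.array([(x+.5)/3-.5+300,(y+.5)/3-.5+130]); t=lambda x,y:np.array([(x+.5)/3-.5+170,(y+.5)/3-.5+160])
O=np.array([.410,.2407,.1105]);d=np.array([.129,.9916,0]);
P=lambda x,z:O+d*x+[0,0,z]
for n,cam,p,X in [("up kn top",T,t(271,168),P(0,.130)),("lo kn top",S,s(152,197),P(0,.026)),("hinge top corner",T,t(259,62),P(.031,.138)),
  ("free bot",S,s(196,380),P(.141,-.012)),("free top",S,s(203,110),P(.141,.138))]:
    print(n,"seen",p,"pred",cam.proj(X),"at z",cam.at(p,X[2]),"pred",X)
# hinge-side edge in top view
E
python3 chk.py
```

```text
up kn top seen [260.     215.6667] pred [260.2911 215.4262] at z [0.4096 0.2412 0.2405] pred [0.41   0.2407 0.2405]
lo kn top seen [350.3333 195.3333] pred [353.2493 194.7697] at z [0.4157 0.2419 0.1365] pred [0.41   0.2407 0.1365]
hinge top corner seen [256.     180.3333] pred [241.9785 211.9229] at z [0.471  0.2504 0.2485] pred [0.414  0.2714 0.2485]
free bot seen [365.     256.3333] pred [363.5605 257.2337] at z [0.4254 0.3786 0.0985] pred [0.4282 0.3805 0.0985]
free top seen [367.3333 166.3333] pred [367.8617 165.4642] at z [0.4298 0.3834 0.2485] pred [0.4282 0.3805 0.2485]
```

The knuckles are where I predicted, to about 0.5 mm, and the door hasn't slipped in the grip. The lower knuckle has to pass between the lower pin tip (0.078) and the upper seat (0.144), so I'll carry the origin at z≈0.096. I'll slide clear of the board first, then go across.

```bash
python3 -m jog '[{"dx":-5,"dy":0,"dz":2,"ax":0,"ay":0,"az":0},{"dx":-12,"dy":0,"dz":2,"ax":0,"ay":0,"az":0},{"dx":-20,"dy":0,"dz":2,"ax":0,"ay":0,"az":0},{"dx":-25,"dy":0,"dz":2,"ax":0,"ay":0,"az":0},{"dx":-25,"dy":0,"dz":2,"ax":0,"ay":0,"az":0},{"dx":-20,"dy":0,"dz":2,"ax":0,"ay":0,"az":0},{"dx":-13,"dy":0,"dz":2,"ax":0,"ay":0,"az":0},{"dx":-8,"dy":6.8,"dz":0,"ax":0,"ay":0,"az":0},{"dx":-14,"dy":11.8,"dz":0,"ax":0,"ay":0,"az":0},{"dx":-18,"dy":15.2,"dz":0,"ax":0,"ay":0,"az":0},{"dx":-20,"dy":16.9,"dz":0,"ax":0,"ay":0,"az":0},{"dx":-18,"dy":15.2,"dz":0,"ax":0,"ay":0,"az":0},{"dx":-14,"dy":11.8,"dz":0,"ax":0,"ay":0,"az":0},{"dx":-7,"dy":6,"dz":0,"ax":0,"ay":0,"az":0},{"dx":-2.4,"dy":1.9,"dz":0,"ax":0,"ay":0,"az":0},{"dx":0,"dy":0,"dz":0,"ax":0,"ay":0,"az":0},{"dx":0,"dy":0,"dz":0,"ax":0,"ay":0,"az":0}]'
python3 - <<'E'
from workcell import optics
from h import *
import cv2
plan([.4770,.0900,.378],np.radians(-7.4))
f=lambda i,x,y,w,h,k:cv2.resize(i[y:y+h,x:x+w],None,fx=k,fy=k,interpolation=cv2.INTER_CUBIC)
a=[]
for n,w in(("scene",(250,60,120,160)),("top",(310,140,150,160))):
    c=optics.read_camera(n);np.savez(n+"2.npz",**c);a.append(f(c["img"][:,:,::-1].copy(),*w,2.9))
cv2.imwrite("pics/both2.png",np.hstack(a))
E
```

```text
time: 5.78
tool_pos: [0.4769, 0.0906, 0.378]
tcp_rot: [-2.359, -2.073, 0.0]
wrist_force: [0.0, -0.8, -2.6]
width: 0.13
grip_force: 58.7
t 5.78 pos [0.4769 0.0906 0.378 ] q [ 0.14 -0.08  2.03  0.    1.19  0.27] F [ 0.  -0.8 -2.6] w 0.13
shift [-0.6  0.2 -0. ] turn [-0.05 -0.03 -0.  ] shift in goal axes [-0.6  0.2 -0. ]
```

View pics/both2.png

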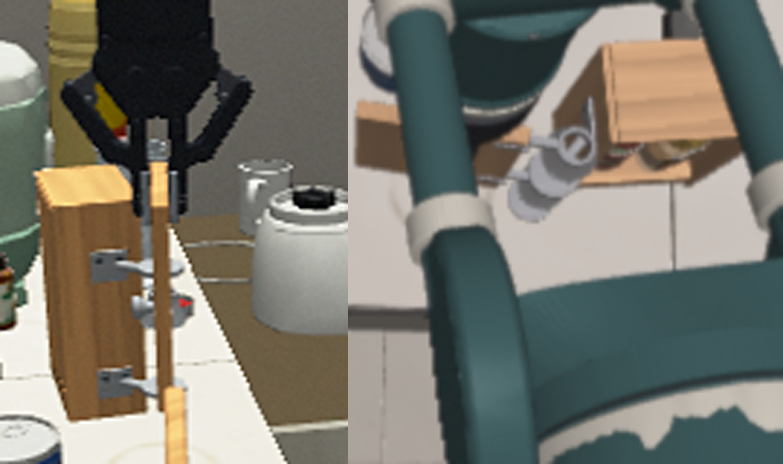

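The door is over the pins. In the top view the upper knuckle ring is at composite (576,146), with the pin tip visible in its bore at about (574,150). I'll check the alignment numerically.

```bash
python3 - <<'E'
from h import *
T=Cam(np.load("top2.npz"));t=lambda x,y:np.array([(x-348+.5)/2.9-.5+310,(y+.5)/2.9-.5+140])
print(T.at(t(576,146),.2265),"pin pred px",(T.proj([.4662,.0104,.182])-[310,140]+.5)*2.9-.5+[348,0],"ring pred",(T.proj([.4662,.0104,.2265])-[310,140]+.5)*2.9-.5+[348,0])
E
```

```text
[0.46584213 0.01172505 0.2265    ] pin pred px [564.72277512 160.40153712] ring pred [578.07742645 145.510344  ]
```

Aligned within about 1.5 mm. Lowering now, with force readings along the way.

```bash
python3 -m jog '[{"dx":0,"dy":0,"dz":3,"ax":0,"ay":0,"az":0},{"dx":0,"dy":0,"dz":5,"ax":0,"ay":0,"az":0},{"dx":0,"dy":0,"dz":5,"ax":0,"ay":0,"az":0},{"dx":0,"dy":0,"dz":5,"ax":0,"ay":0,"az":0},{"dx":0,"dy":0,"dz":5,"ax":0,"ay":0,"az":0},{"dx":0,"dy":0,"dz":3,"ax":0,"ay":0,"az":0},{"dx":0,"dy":0,"dz":0,"ax":0,"ay":0,"az":0}]'
```

```text
time: 6.47
tool_pos: [0.4766, 0.0902, 0.3509]
tcp_rot: [-2.359, -2.073, 0.003]
wrist_force: [-0.1, 0.5, -2.8]
width: 0.127
grip_force: 58.7
```

```bash
python3 -m jog '[{"dx":0,"dy":0,"dz":4,"ax":0,"ay":0,"az":0},{"dx":0,"dy":0,"dz":4,"ax":0,"ay":0,"az":0},{"dx":0,"dy":0,"dz":4,"ax":0,"ay":0,"az":0},{"dx":0,"dy":0,"dz":4,"ax":0,"ay":0,"az":0},{"dx":0,"dy":0,"dz":4,"ax":0,"ay":0,"az":0},{"dx":0,"dy":0,"dz":0,"ax":0,"ay":0,"az":0}]'; cat pics/none 2>/dev/null; python3 -c "
from h import *
plan([.4770,.0900,.3225],np.radians(-7.4))"
```

```text
time: 6.97
tool_pos: [0.4767, 0.0901, 0.331]
tcp_rot: [-2.359, -2.073, 0.002]
wrist_force: [-0.6, -0.3, -2.4]
width: 0.133
grip_force: 58.6
t 6.97 pos [0.4767 0.0901 0.331 ] q [ 0.14 -0.04  2.08 -0.    1.1   0.26] F [-0.6 -0.3 -2.4] w 0.133
shift [-0.1  0.3  8.5] turn [-0.1   0.03 -0.  ] shift in goal axes [-0.1  0.3  8.5]
```

```bash
python3 -m jog '[{"dx":0,"dy":0,"dz":3,"ax":0,"ay":0,"az":0},{"dx":0,"dy":0,"dz":3,"ax":0,"ay":0,"az":0},{"dx":0,"dy":0,"dz":1,"ax":0,"ay":0,"az":0},{"dx":0,"dy":0,"dz":0,"ax":0,"ay":0,"az":0}]'
```

```text
time: 7.3
tool_pos: [0.477, 0.0902, 0.3248]
tcp_rot: [-2.36, -2.073, 0.001]
wrist_force: [0.5, -0.0, -3.7]
width: 0.127
grip_force: 58.7
```

```bash
python3 -m jog '[{"dx":0,"dy":0,"dz":1,"ax":0,"ay":0,"az":0},{"dx":0,"dy":0,"dz":0,"ax":0,"ay":0,"az":0}]'
```

```text
time: 7.47
tool_pos: [0.4771, 0.0902, 0.3242]
tcp_rot: [2.36, 2.073, 0.0]
wrist_force: [-0.8, -0.3, -3.1]
width: 0.129
grip_force: 58.7
```

```bash
python3 -m jog '[{"dx":0,"dy":0,"dz":1,"ax":0,"ay":0,"az":0},{"dx":0,"dy":0,"dz":0,"ax":0,"ay":0,"az":0}]'
```

```text
time: 7.63
tool_pos: [0.4771, 0.0902, 0.3232]
tcp_rot: [2.36, 2.073, 0.0]
wrist_force: [-0.7, 0.5, -3.2]
width: 0.129
grip_force: 58.7
```

```bash
python3 -m jog '[{"dx":0,"dy":0,"dz":1,"ax":0,"ay":0,"az":0},{"dx":0,"dy":0,"dz":0,"ax":0,"ay":0,"az":0}]'
```

```text
time: 7.8
tool_pos: [0.4772, 0.0902, 0.3222]
tcp_rot: [2.36, 2.073, 0.0]
wrist_force: [0.3, -0.7, -2.9]
width: 0.125
grip_force: 58.9
```

```bash
python3 -m jog '[{"dx":0,"dy":0,"dz":1,"ax":0,"ay":0,"az":0},{"dx":0,"dy":0,"dz":0,"ax":0,"ay":0,"az":0}]'
```

```text
time: 7.97
tool_pos: [0.4774, 0.0902, 0.3219]
tcp_rot: [2.359, 2.073, 0.001]
wrist_force: [-0.8, -0.8, 0.2]
width: 0.129
grip_force: 59.5
```

```bash
python3 -m jog '[{"dx":0,"dy":0,"dz":1,"ax":0,"ay":0,"az":0},{"dx":0,"dy":0,"dz":0,"ax":0,"ay":0,"az":0}]'
```

```text
time: 8.13
tool_pos: [0.4777, 0.0903, 0.3214]
tcp_rot: [2.359, 2.073, 0.002]
wrist_force: [-0.3, 0.6, 4.4]
width: 0.134
grip_force: 59.9
```

Contact came at TCP z≈0.322, as predicted, so the door is seated. Releasing.

```bash
python3 -m jog '[{"dx":0,"dy":0,"dz":0,"ax":0,"ay":0,"az":0},{"dx":0,"dy":0,"dz":0,"ax":0,"ay":0,"az":0},{"dx":0,"dy":0,"dz":0,"ax":0,"ay":0,"az":0},{"dx":0,"dy":0,"dz":0,"ax":0,"ay":0,"az":0},{"dx":0,"dy":0,"dz":0,"ax":0,"ay":0,"az":0}]' 0.5
```

```text
time: 8.55
tool_pos: [0.477, 0.0902, 0.3199]
tcp_rot: [-2.36, -2.073, 0.0]
wrist_force: [0.0, 1.1, 0.1]
width: 0.497
grip_force: 0.0
```

```bash
python3 -m jog '[{"dx":0,"dy":0,"dz":-5,"ax":0,"ay":0,"az":0},{"dx":0,"dy":0,"dz":-10,"ax":0,"ay":0,"az":0},{"dx":0,"dy":0,"dz":-15,"ax":0,"ay":0,"az":0},{"dx":0,"dy":0,"dz":-20,"ax":0,"ay":0,"az":0},{"dx":0,"dy":0,"dz":-20,"ax":0,"ay":0,"az":0},{"dx":0,"dy":0,"dz":-20,"ax":0,"ay":0,"az":0},{"dx":0,"dy":0,"dz":-10,"ax":0,"ay":0,"az":0},{"dx":0,"dy":0,"dz":0,"ax":0,"ay":0,"az":0},{"dx":0,"dy":0,"dz":0,"ax":0,"ay":0,"az":0}]'
python3 - <<'E'
from workcell import optics
from h import *
import cv2
f=lambda i,x,y,w,h,k:cv2.resize(i[y:y+h,x:x+w],None,fx=k,fy=k,interpolation=cv2.INTER_CUBIC)
a=[]
for n,w in(("scene",(240,60,140,250)),("top",(200,140,180,250))):
    c=optics.read_camera(n);np.savez(n+"3.npz",**c);a.append(f(c["img"][:,:,::-1].copy(),*w,2.35))
cv2.imwrite("pics/both3.png",np.hstack(a))
E
```

```text
time: 9.3
tool_pos: [0.4772, 0.0902, 0.4209]
tcp_rot: [2.359, 2.073, 0.002]
wrist_force: [-0.1, -0.7, -0.8]
width: 0.501
grip_force: 0.0
```

View pics/both3.png

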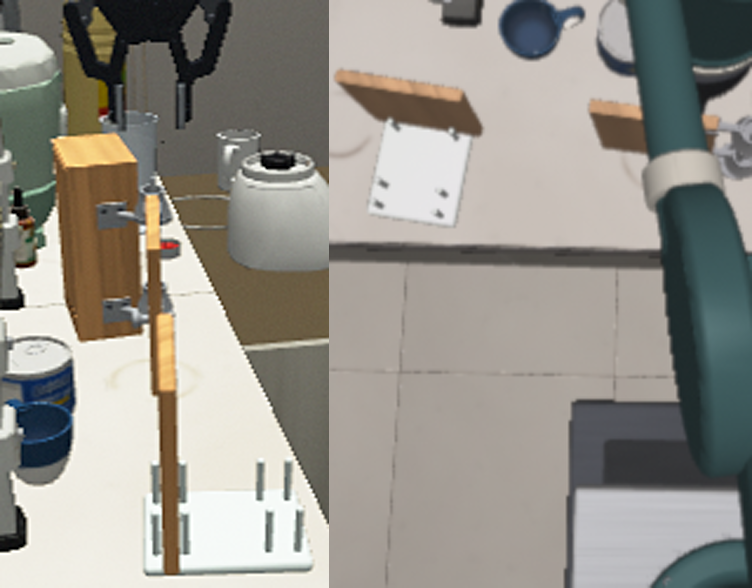

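The scene view shows the door on both hinges, with its knuckles at (152,205) and (152,300) on the seats. The gripper is open and clear above it, and the board stands in its slot. I'll do one quick check that the door has stopped, then hand in.

```bash
python3 - <<'E'
from workcell import bot,optics
from h import *
c=optics.read_camera("scene");a=np.load("scene3.npz")["img"].astype(int)
print("moved px",(abs(c["img"].astype(int)-a)[120:310,240:380].max(2)>40).sum())
S=Cam(c);d=np.array([.129,.9916,0]);O=np.array([.4662,.0104,.04])
print("hinge-top pred in crop",(S.proj(O+d*.031+[0,0,.138])-[240,60])*2.35)
print(bot.finish_job())
E
```

```text
moved px 0
hinge-top pred in crop [150.71721045 189.79985426]
the job is handed in; nothing more can be done
None
```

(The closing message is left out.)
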